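Lock the spice canister onto the grinder and click its switch on

ROBOT

A 6-joint arm with a two-finger parallel gripper is mounted at the origin on the work surface. World frame = base frame: x ahead of the robot, y to its left, z up, the work surface at z = 0. Lengths are in m, angles in rad, forces in N, time in s.
With the tool pointing down it reaches from about 0.35 to 0.775 m from the base axis. Payload 5.5 kg.
Tool frame: the origin (TCP) lies between the finger pads, 19 mm behind the fingertips; this is the grasp point; x points along the fingers, y is the direction in which the jaws open and shut, and the axes are right-handed (so a half turn about x gives the same grasp; the last joint's range is limited). The gripper opens to 85 mm and grips with 20 to 120 N. Pads are 22 mm wide; open, the fingers measure 114 mm over their backs; the gripper's body (76 mm by 85 mm) begins 54 mm behind the grasp point. The pads swing forward as they close: fully open they stand 13 mm farther back than shut.
Start: joints at [-1.425, 0.313, 0.046, 1.304, 0, 1.431], TCP at [0.162, -0.552, 0.25] pointing down, gripper open.
Joint ranges: [-2.76, 2.76], [-0.86, 1.69], [-1.03, 1.26], [-2.2, 2.34], [-1.47, 1.5], [-3.14, 3.14]. Speed limits (rad/s): [2.57, 2.57, 3.14, 3.14, 3.14, 3.14].

INTERFACE

Orientations are given as a unit quaternion [w, x, y, z].
In Python, from workcell import env gives the robot as it stands.
- The arm moves only by the tool drive_tool, never from a script. Its argument "plan" is a list that holds one entry, the list of rows, each a list of 7 numbers: the shift along the tool's x, y, z in cm, then the turn, a rotation vector about the tool's x, y, z in degrees, then the opening, from 0 (shut) to 1 (fully open). In form: [[[tx, ty, tz, wx, wy, wz, fingers], ...]]. A call has exactly 5 rows; each row shifts and turns the commanded pose from where the row before left it, along the tool's axes as they then stand; what a row does not reach is not made up. A row lasts 1/12 s, in which the tool goes at most 41.7 mm and 7.16 degrees, less where a joint would pass 70% of its speed; a pose out of reach is approached as far as the arm can. A call with a gripper value outside its range is refused whole. The fingers move at their own pace and stop on an object; "squeeze" is the grip in N (left out, the last holds). Time passes only in rows, so rows that do not move let the fingers close, or fill a call up. It gives the time, the measured TCP pose, the force and the opening at its end, in the units of the state.
- env.get_state(): the state, without advancing time (a new reading comes with each control period).
- env.read_camera(name): name is "scene" or "top" or "wrist"; returns the picture (400x640x3 uint8, red, green, blue); there is no depth.
- env.camera_model(name): a dict with "camera_matrix" (3x3 intrinsics, pixels), "k1" (the pictures are not rectified: a ray, as slopes to the right and down, at radius r is drawn at 1 + k1 r^2 times it, then the intrinsics apply), "camera_from_world" (4x4, takes a point from world to camera coordinates); the wrist camera has in their place "T_tool_cam" (4x4, takes a point from camera to tool coordinates, whose origin is the TCP and whose axes are the tool frame's). Camera axes: x right, y down, z forward; pixel columns grow to the right and rows downward; lengths in m; the calibration is good to about 2 mm. A picture is of the moment at which its call begins: read the wrist's pose just before it. camera_model takes no time and is no camera call.
- env.hand_in(): hands the job in, once; it reports no verdict.
The state is a dict: "clock": time; "joint_pos": joint angles; "qvel": joint speeds; "tau": joint torques, N m; "tcp_pos": TCP position; "orientation": TCP orientation; "wrist_force": force on the tool from outside, world axes, zero at the start; "ft_torque": the same for the moment, N m; "finger_gap": finger opening in m.
Only numpy, scipy, OpenCV 4.12 (cv2) and the standard library are available. Lean on these libraries where they do the work, as an engineer would, in place of code of your own. Each camera call takes 0.05 s, during which the arm holds its last target.

TASK

Fit the green canister upright onto the grinder: drop its two lugs through the yellow-marked slots of the black socket, push it fully down against the spring, turn it a sixth of a turn clockwise (seen from above) without forcing it, until its grip bar points straight across the grinder's long side, and let go, so that it springs up into its lock. Only then turn the blue knob on the grinder clockwise until it clicks over to the red dot, and leave it there. Leave everything else on the counter where it is.

Things in the scene. Friction and masses are not known exactly. Their poses are not given: they have to be found in the camera images.
- canister: Loose green canister with a white clip-on lid, 0.25 to 0.4 kg, standing on the counter at the start. Origin: centre of its underside, z up. Grey neck 59 mm in diameter, 0 to 21 mm high; green body 80 mm in diameter, 21 to 105 mm; lid 84 mm in diameter, 105 to 117 mm; on the lid a green grip bar 60 mm long (canister x) and 24 mm wide (y), 117 to 150 mm.
- canister_grip (a point): Point on the canister's axis in the grip bar, 139 mm above the canister's underside: a good TCP height for gripping the bar across its 24 mm width from above.
- canister_lug (a point): Outer end of one of two grey bayonet lugs at the foot of the neck, along the canister's +x and -x, so in line with the grip bar above. Each is 9 mm wide, 6 mm high (0 to 6 mm above the underside) and reaches 38.5 mm from the axis. The two are alike: either way round fits.
- grinder: Fixed cream grinder base, 150 mm (its x) by 280 mm (its y), flat deck 75 mm above the counter, origin at the centre of its underside, z up. On the deck stand a black socket ring at y = -75 mm and a blue knob at y = +70 mm.
- socket (a point): Centre of the socket's floor, level with the deck, 75 mm above the counter; axes as the grinder's. The black ring around it is 106 mm in outer diameter, its top 18.5 mm above this floor, its mouth 65 mm in diameter. Under its rim the lugs can turn clockwise only, and only while the canister's underside is pushed to less than 3 mm above the floor. Over 80 N would break it.
- slot (a point): Middle of one of the two lug slots, at the ring's top, 42 mm from the socket's axis. Both are 18 mm wide, marked yellow, facing each other, on a line through the axis turned 60 degrees counter-clockwise (from above) from the grinder's x axis. The bar and lugs must be in line with them within about 5 degrees and 2 mm to go in.
- lock_mark (a point): Point on the ring's top, 47 mm from the socket's axis along the grinder's +x: direction of lugs and bar when locked. After a 60 degree clockwise turn from the slots (7 degrees less to 15 more; a stop lies beyond) the lugs stand below a notch: let go, the canister springs up to 6.5 mm above the floor and can no longer turn back.
- coupler_top (a point): Centre of the top of the sprung steel disc, 40 mm in diameter, in the middle of the socket; it moves straight down under the canister. At rest 14.5 mm above the socket floor. Its spring pushes up with 4.4 N there and 10 N at the floor, against which the canister's weight helps.
- knob (a joint): Angle of the blue switch knob about its vertical axis, rad: 0 off (white end of the bar at the black dot), 1.05 on (at the red dot); grows clockwise seen from above; stops at both ends. It snaps over centre at 0.525 and needs at most 0.07 N m. At 0 its bar lies along the grinder's x axis.
- knob_grip (a point): Point on the knob's axis, 28 mm above its underside (104 mm above the counter), a good TCP height for gripping. The knob is a grey disc 46 mm in diameter and 8 mm high with a blue grip bar on it, 44 mm long, 13 mm wide, whose top is 8 mm above this point. The point is 145 mm from the socket's axis.
- board: Round beech chapati board, fixed, 240 mm in diameter, 22 mm thick, origin at the centre of its underside.
- rolling_pin: Steel rolling pin lying on the board, 38 mm in diameter, 290 mm long along its x; origin under its middle. Leave alone.
- saucer: White ceramic saucer, 140 mm in diameter, 20 mm high, origin at the centre of its underside. Leave alone.
- cup: Steel cup, 72 mm in diameter, 85 mm high, origin at the centre of its underside. Leave alone.
- spatula: Flat aluminium spatula, 280 mm long along its x, lying on the counter. Leave alone.
- tin: Round steel tin with a paper label, 72 mm in diameter, 90 mm high, origin at the centre of its underside. Leave alone.
- orange_box: Round orange plastic container with a plain white lid, 88 mm in diameter, 107 mm high, no lugs, origin at the centre of its underside. Leave alone.
Mind the look-alikes: they are no part of the job. Of the things like the canister, leave any that is pink; of the rest the smaller one is meant.

How it is judged:
By the outcome, as a careful person would: the job done as asked, in the order asked, and still so for the second after the job is handed in, with the robot touching nothing.
It also fails if it takes over 56 s, if anything falls off the work surface, if the arm or the gripper's body presses on something with over 40 N, if the wrist force passes 120 N, or if a joint passes its speed limit or range.

## Working session

There is one attempt and no reset: what is moved stays moved. The work goes in short steps, Python scripts to look and compute and a tool call to move; the robot and the scene stay as the last step left them, time stands still between calls to the robot, and variables do not carry over. Pictures are saved under pics/ and viewed, and the job is handed in when it is done.

Besides the shell and the picture viewer there is one more tool, called after "Emit:" as name(argument=value, ...), one argument or row to a line, values as JSON. drive_tool: Moves the arm, as the interface text tells. Its arguments: {"type":"object","properties":{"plan":{"type":"array","items":{"type":"array","items":{"type":"array","items":{"type":"number"}}}},"squeeze":{"type":"number"}},"required":["plan"]}

```bash
mkdir -p pics; ls
python3 - <<'E'
from workcell import env
import cv2,json
for n in("scene","top"):
    im=env.read_camera(n); cv2.imwrite(f"pics/{n}0.png",im[:,:,::-1])
import numpy as np
np.set_printoptions(precision=4,suppress=True)
for n in("scene","top","wrist"):
    print(n,{k:np.array(v) for k,v in env.camera_model(n).items()})
print(env.get_state())
E
```

```text
pics
scene {'camera_matrix': array([[495.8466,   0.    , 312.8347],
       [  0.    , 495.8466, 191.9542],
       [  0.    ,   0.    ,   1.    ]]), 'k1': array(-0.0201), 'camera_from_world': array([[ 0.0323,  0.9995, -0.0001, -0.0019],
       [ 0.8272, -0.0268, -0.5613, -0.3801],
       [-0.561 ,  0.018 , -0.8276,  2.2033],
       [ 0.    ,  0.    ,  0.    ,  1.    ]])}
top {'camera_matrix': array([[507.3219,   0.    , 319.7766],
       [  0.    , 507.3219, 207.4998],
       [  0.    ,   0.    ,   1.    ]]), 'k1': array(0.0382), 'camera_from_world': array([[ 0.0293, -0.9994, -0.0158, -0.0226],
       [-0.9958, -0.0278, -0.0871,  0.5507],
       [ 0.0866,  0.0182, -0.9961,  1.772 ],
       [ 0.    ,  0.    ,  0.    ,  1.    ]])}
wrist {'camera_matrix': array([[295.7396,   0.    , 322.6454],
       [  0.    , 295.7396, 206.037 ],
       [  0.    ,   0.    ,   1.    ]]), 'k1': array(-0.037), 'T_tool_cam': array([[ 0.0008, -0.2608,  0.9654, -0.123 ],
       [ 1.    , -0.0006, -0.001 , -0.0003],
       [ 0.0009,  0.9654,  0.2608, -0.0661],
       [ 0.    ,  0.    ,  0.    ,  1.    ]])}
{'clock': 0.1, 'joint_pos': array([-1.4246,  0.3139,  0.0451,  1.3036,  0.    ,  1.4312]), 'qvel': array([-0.0001, -0.0001,  0.0024,  0.0004, -0.0004, -0.0012]), 'tau': array([  0.0031, -48.1725,  29.9244,   0.0128,  -0.0001,   0.    ]), 'tcp_pos': array([ 0.162 , -0.5513,  0.2492]), 'orientation': array([ 0.1001,  0.6999,  0.1013, -0.6999]), 'wrist_force': array([ 0.8241,  0.0168, -0.5255]), 'ft_torque': array([ 0.0088, -0.0313, -0.0032]), 'finger_gap': 0.08517433121215254}
```

View pics/scene0.png

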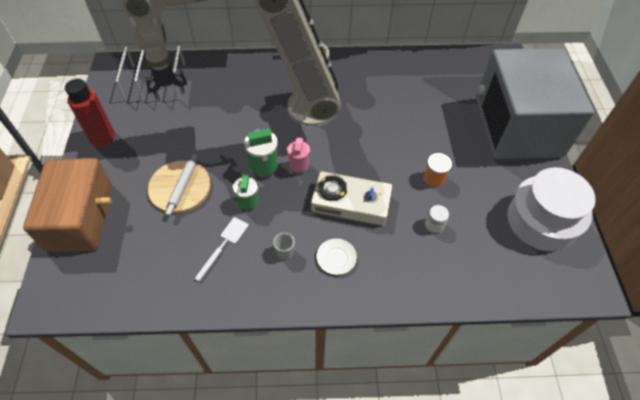

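View pics/top0.png

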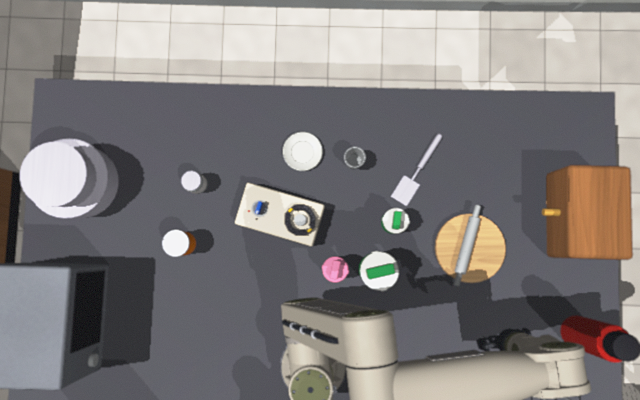

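The top view shows the small green canister at about (396,221), a larger green look-alike at (380,270) and a pink one at (335,269). The socket is at (301,220) and the blue knob at (259,208). Next I'll measure these.

```bash
cat > h.py <<'E'
import numpy as np, cv2
from workcell import env
from scipy.spatial.transform import Rotation as R
np.set_printoptions(precision=4,suppress=True)
def und(m,px):
    K=np.array(m["camera_matrix"]); px=np.atleast_2d(px).astype(float)
    d=np.array([m["k1"],0,0,0,0],float)
    return cv2.undistortPoints(px.reshape(-1,1,2),K,d).reshape(-1,2)
def pose(s):
    T=np.eye(4); q=s["orientation"]; T[:3,:3]=R.from_quat([q[1],q[2],q[3],q[0]]).as_matrix(); T[:3,3]=s["tcp_pos"]; return T
def ray(name,px,s=None):
    m=env.camera_model(name)
    T=np.linalg.inv(np.array(m["camera_from_world"])) if name!="wrist" else pose(s)@np.array(m["T_tool_cam"])
    p=und(m,px); d=np.c_[p,np.ones(len(p))]@T[:3,:3].T
    return T[:3,3],d
def onz(name,px,z,s=None):
    o,d=ray(name,px,s); return o+d*((z-o[2])/d[:,2])[:,None]
def proj(name,P,s=None):
    m=env.camera_model(name); P=np.atleast_2d(P)
    C=np.array(m["camera_from_world"]) if name!="wrist" else np.linalg.inv(pose(s)@np.array(m["T_tool_cam"]))
    rv,_=cv2.Rodrigues(C[:3,:3])
    return cv2.projectPoints(P.astype(float),rv,C[:3,3],np.array(m["camera_matrix"]),np.array([m["k1"],0,0,0,0],float))[0].reshape(-1,2)
def blobs(im,lo,hi,amin=20,roi=None):
    hsv=cv2.cvtColor(im,cv2.COLOR_RGB2HSV); mk=cv2.inRange(hsv,np.array(lo),np.array(hi))
    if roi: 
        z=np.zeros_like(mk);x0,y0,x1,y1=roi; z[y0:y1,x0:x1]=mk[y0:y1,x0:x1]; mk=z
    cs,_=cv2.findContours(mk,cv2.RETR_EXTERNAL,cv2.CHAIN_APPROX_NONE)
    out=[]
    for c in sorted(cs,key=cv2.contourArea,reverse=True):
        a=cv2.contourArea(c)
        if a>=amin: out.append((a,c,cv2.minAreaRect(c)))
    return mk,out
E
python3 - <<'E'
from h import *
im=cv2.imread("pics/top0.png")[:,:,::-1].copy()
big=cv2.resize(im[170:300,220:440],None,fx=3.6,fy=3.6,interpolation=cv2.INTER_CUBIC); cv2.imwrite("pics/crop1.png",big[:,:,::-1])
_,b=blobs(im,(50,100,40),(85,255,255),20)
for a,c,r in b: print("green",a,r)
_,b=blobs(im,(105,120,40),(130,255,255),10)
for a,c,r in b: print("blue",a,r, onz("top",[r[0]],.108))
_,b=blobs(im,(15,10,150),(30,110,255),200)
for a,c,r in b: 
  if a>200: print("cream",a,r,onz("top",cv2.boxPoints(r),.075))
_,b=blobs(im,(18,140,120),(32,255,255),3,(280,195,330,245))
for a,c,r in b: print("yel",a,r,onz("top",[r[0]],.0935))
_,b=blobs(im,(0,0,180),(180,40,255),100,(360,200,420,300))
for a,c,r in b: print("lid",a,r,onz("top",[r[0]],.117))
E
```

```text
green 235.5 ((380.40447998046875, 270.7528381347656), (9.893819808959961, 27.13304901123047), 77.00537872314453)
green 98.5 ((396.5, 219.5), (7.0, 17.0), 0.0)
blue 30.5 ((258.4433898925781, 207.1981201171875), (4.532897472381592, 11.400925636291504), 15.945395469665527) [[0.539  0.1988 0.108 ]]
cream 46823.0 ((356.7826843261719, 170.79339599609375), (571.2012939453125, 328.9327697753906), 1.158396601676941) [[ 0.1123  0.8253  0.075 ]
 [ 1.2573  0.8815  0.075 ]
 [ 1.2541 -1.1115  0.075 ]
 [ 0.1372 -1.0656  0.075 ]]
cream 8201.5 ((467.75177001953125, 382.0207214355469), (46.00719451904297, 238.50660705566406), 85.2363510131836) [[ 0.0096 -0.1142  0.075 ]
 [ 0.1034 -0.8923  0.075 ]
 [-0.0416 -0.9004  0.075 ]
 [-0.1363 -0.1301  0.075 ]]
cream 4553.0 ((336.0, 352.5), (93.0, 108.0), 90.0) [[ 0.209   0.1101  0.075 ]
 [ 0.2205 -0.2539  0.075 ]
 [-0.0814 -0.2582  0.075 ]
 [-0.0938  0.0988  0.075 ]]
cream 2486.5 ((278.8617858886719, 213.97601318359375), (81.44355773925781, 43.40145492553711), 16.189205169677734) [[ 0.4834  0.2862  0.075 ]
 [ 0.6288  0.2507  0.075 ]
 [ 0.5574 -0.022   0.075 ]
 
[... 424 characters left out ...]
 0.5386 -0.5278  0.075 ]
 [ 0.3358 -0.468   0.075 ]]
cream 332.0 ((631.0, 369.5), (27.0, 16.0), 90.0) [[ 0.087  -1.0135  0.075 ]
 [ 0.0893 -1.0639  0.075 ]
 [ 0.0039 -1.0606  0.075 ]
 [ 0.0014 -1.0105  0.075 ]]
yel 8.0 ((290.0000305175781, 209.50001525878906), (2.1213202476501465, 4.949747085571289), 45.0) [[0.5354 0.093  0.0935]]
yel 6.5 ((308.75, 229.75), (2.1213202476501465, 4.242640495300293), 45.0) [[0.4683 0.0271 0.0935]]
lid 684.0 ((377.9412536621094, 269.76470947265625), (37.350486755371094, 35.89527130126953), 75.96376037597656) [[ 0.3415 -0.2071  0.117 ]]
lid 245.0 ((395.25006103515625, 220.25003051757812), (24.748737335205078, 24.041629791259766), 45.0) [[ 0.5073 -0.2616  0.117 ]]
```

View pics/crop1.png

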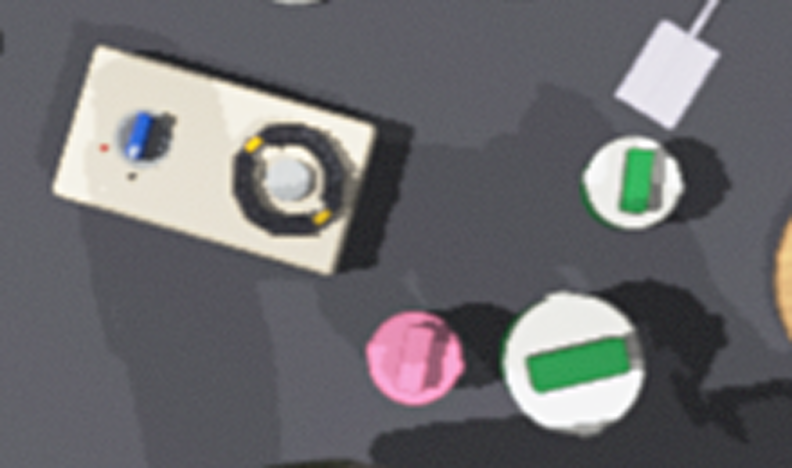

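Run:
```python
from h import *
s=env.get_state(); print(pose(s))
# refined canister: bar top corners at z=.15
im=cv2.imread("pics/top0.png")[:,:,::-1].copy()
_,b=blobs(im,(50,100,60),(85,255,255),20,(380,200,415,240))
for a,c,r in b:
    P=onz("top",c.reshape(-1,2),.15)[:,:2]; print(a,P.mean(0),cv2.minAreaRect((P*1000).astype(np.float32)))
    m=cv2.fitLine((P*1000).astype(np.float32),cv2.DIST_L2,0,.01,.01).ravel(); print(m,np.degrees(np.arctan2(m[1],m[0])))
print(onz("top",[[396,221]],.15), np.hypot(.507,.262),np.degrees(np.arctan2(-.262,.507)))
```

```text
[[-0.0002  0.2819 -0.9594  0.162 ]
 [ 0.0016 -0.9594 -0.2819 -0.5513]
 [-1.     -0.0016 -0.0002  0.2492]
 [ 0.      0.      0.      1.    ]]
98.5 [ 0.5068 -0.2617] ((507.6942138671875, -261.29388427734375), (55.82579803466797, 22.81378936767578), 0.8753730058670044)
[   0.994    -0.1096  506.8293 -261.7453] -6.2901506
[[ 0.5028 -0.2597  0.15  ]] 0.5706951900971305 -27.32835104236133
```

Emit:
drive_tool(
  plan=[
    [[-1,0,0,-7.1,0,0,1],[-1,0,0,-7.1,0,0,1],[-1,0,0,-7.1,0,0,1],[-1,0,0,-7.1,0,0,1],[-1,0,0,-7.1,0,0,1]],
  ],
)

```text
clock: 0.52
tcp_pos: [0.1621, -0.5514, 0.2999]
orientation: [0.311, 0.635, 0.312, -0.635]
wrist_force: [-1.0, 0.5, -1.0]
finger_gap: 0.0853
```

Emit:
drive_tool(
  plan=[
    [[0,0,0,-7.1,0,0,1],[0,0,0,-7.1,0,0,1],[0,0,0,-7.1,0,0,1],[0,0,0,-7.1,0,0,1],[0,0,0,-7.1,0,0,1]],
  ],
)

```text
clock: 0.93
tcp_pos: [0.162, -0.5514, 0.2995]
orientation: [0.49, 0.51, 0.49, -0.51]
wrist_force: [0.1, -0.1, -0.7]
finger_gap: 0.0858
```

Emit:
drive_tool(
  plan=[
    [[0,0,0,-7.1,0,0,1],[0,0,0,-7.1,0,0,1],[0,0,0,-7.1,0,0,1],[0,0,0,-7.1,0,0,1],[0,0,0,-7.1,0,0,1]],
  ],
)

```text
clock: 1.35
tcp_pos: [0.162, -0.5515, 0.2995]
orientation: [0.622, 0.336, 0.622, -0.336]
wrist_force: [0.2, 0.6, 0.6]
finger_gap: 0.0851
```

Emit:
drive_tool(
  plan=[
    [[0,0,0,-7.1,0,0,1],[0,0,0,-7.1,0,0,1],[0,0,0,-7.1,0,0,1],[0,0,0,-7.1,0,0,1],[0,0,0,-7.1,0,0,1]],
  ],
)

```text
clock: 1.77
tcp_pos: [0.162, -0.5514, 0.2995]
orientation: [0.695, 0.131, 0.695, -0.13]
wrist_force: [0.0, 0.4, -0.2]
finger_gap: 0.0858
```

Emit:
drive_tool(
  plan=[
    [[0,0,0,-7.1,0,0,1],[0,0,0,-7.1,0,0,1],[0,0,0,-1.1,0,0,1],[0,0,0,0,0,0,1],[0,0,0,0,0,0,1]],
  ],
)

```text
clock: 2.18
tcp_pos: [0.1621, -0.5516, 0.2998]
orientation: [0.706, 0.04, 0.706, -0.04]
wrist_force: [0.6, 0.1, 0.5]
finger_gap: 0.0858
```

```bash
cat >> h.py <<'E'
def yaw(s): 
    T=pose(s); return np.degrees(np.arctan2(T[1,1],T[0,1]))
def delta(s,P):
    """world target pos -> shift cm in tool axes"""
    T=pose(s); return (np.asarray(P)-T[:3,3])@T[:3,:3]*100
def st():
    s=env.get_state(); print("t",round(s["clock"],2),"tcp",s["tcp_pos"],"yaw",round(yaw(s),2),"F",s["wrist_force"],"tilt",np.degrees(np.arccos(-pose(s)[2,0])).round(2)); return s
E
python3 - <<'E'
from h import *
s=st(); print(s["joint_pos"]); print(pose(s)); print(delta(s,[.507,-.262,.30]))
E
```

```text
t 2.18 tcp [ 0.1621 -0.5516  0.2998] yaw 83.51 F [0.6049 0.1137 0.5487] tilt 0.02
[-1.4246  0.3062  0.1572  1.4222  0.     -1.3113]
[[-0.0001  0.113   0.9936  0.1621]
 [ 0.0004  0.9936 -0.113  -0.5516]
 [-1.      0.0004 -0.0001  0.2998]
 [ 0.      0.      0.      1.    ]]
[-0.0135 32.6741 30.9962]
```

Emit:
drive_tool(
  plan=[
    [[0,2.7,2.6,0,0,0,1],[0,2.7,2.6,0,0,0,1],[0,2.7,2.6,0,0,0,1],[0,2.7,2.6,0,0,0,1],[0,2.7,2.6,0,0,0,1]],
  ],
)

```text
clock: 2.6
tcp_pos: [0.3071, -0.4306, 0.3]
orientation: [0.706, 0.04, 0.706, -0.04]
wrist_force: [-0.2, -0.5, -0.1]
finger_gap: 0.0854
```

Emit:
drive_tool(
  plan=[
    [[0,2.7,2.6,0,0,0,1],[0,2.7,2.6,0,0,0,1],[0,2.7,2.6,0,0,0,1],[0,2.7,2.6,0,0,0,1],[0,2.7,2.6,0,0,0,1]],
  ],
)

```text
clock: 3.02
tcp_pos: [0.4514, -0.3105, 0.3001]
orientation: [0.706, 0.04, 0.706, -0.04]
wrist_force: [0.5, -1.3, 0.2]
finger_gap: 0.0854
```

Emit:
drive_tool(
  plan=[
    [[0,2.7,2.5,0,0,0,1],[0,2.7,2.5,0,0,0,1],[0,0.3,0,0,0,0,1],[0,0,0,0,0,0,1],[0,0,0,0,0,0,1]],
  ],
)

```text
clock: 3.43
tcp_pos: [0.5061, -0.2607, 0.2998]
orientation: [0.706, 0.039, 0.706, -0.039]
wrist_force: [-0.2, 0.2, -0.5]
finger_gap: 0.0855
```

Run:
```python
from h import *
s=st(); im=env.read_camera("wrist"); cv2.imwrite("pics/w1.png",im[:,:,::-1]); np.save("w1s.npy",s,allow_pickle=True)
_,b=blobs(im,(50,100,60),(85,255,255),200)
for a,c,r in b[:4]:
    P=onz("wrist",c.reshape(-1,2),.15,s)[:,:2]*1000; print(a,r,cv2.minAreaRect(P.astype(np.float32)))
```

```text
t 3.43 tcp [ 0.5061 -0.2607  0.2998] yaw 83.66 F [-0.1993  0.2193 -0.5285] tilt 0.04
1327.0 ((319.5, 196.5), (61.0, 23.0), 90.0) ((504.9688415527344, -262.9034423828125), (21.495271682739258, 59.530235290527344), 84.02906036376953)
227.5 ((334.5, 11.0), (22.0, 35.0), 90.0) ((349.6488952636719, -232.89540100097656), (28.646455764770508, 16.461759567260742), 83.73579406738281)
```

View pics/w1.png

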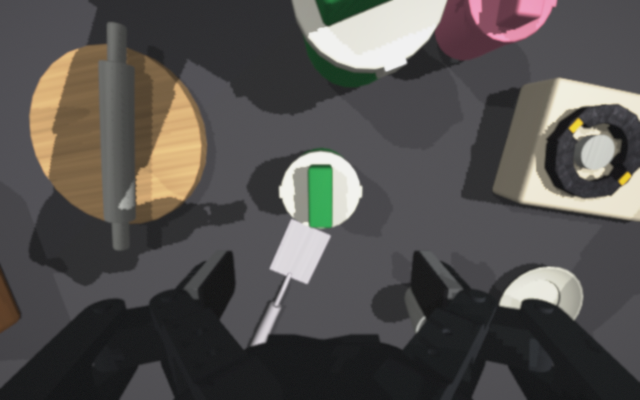

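The wrist view shows the bar at (319,196). It measures 21.5 by 59.5 mm at z = 0.15, which matches the given size, and it is already in line with the tool's z. I'll descend now.

Emit:
drive_tool(
  plan=[
    [[3,-0.2,-0.1,0,0,0,1],[3,0,0,0,0,0,1],[3,0,0,0,0,0,1],[3,0,0,0,0,0,1],[2,0,0,0,0,0,1]],
  ],
)

```text
clock: 3.9
tcp_pos: [0.5027, -0.2636, 0.1573]
orientation: [0.705, 0.041, 0.707, -0.04]
wrist_force: [0.4, 0.7, -0.1]
finger_gap: 0.0855
```

Emit:
drive_tool(
  plan=[
    [[1,0,0,0,0,0,1],[1,0,0,0,0,0,1],[0,0,0,0,0,0,1],[0,0,0,0,0,0,0],[0,0,0,0,0,0,0]],
  ],
  squeeze=50,
)

```text
clock: 4.32
tcp_pos: [0.5057, -0.2637, 0.1415]
orientation: [0.707, 0.039, 0.705, -0.04]
wrist_force: [-0.3, -0.5, -0.1]
finger_gap: 0.064
```

Emit:
drive_tool(
  plan=[
    [[0,0,0,0,0,0,0],[0,0,0,0,0,0,0],[0,0,0,0,0,0,0],[0,0,0,0,0,0,0],[0,0,0,0,0,0,0]],
  ],
)

```text
clock: 4.73
tcp_pos: [0.5056, -0.2632, 0.141]
orientation: [0.707, 0.039, 0.705, -0.039]
wrist_force: [0.0, -0.5, 4.8]
finger_gap: 0.0232
```

Emit:
drive_tool(
  plan=[
    [[0,0,0,0,0,0,0],[-0.5,0,0,0,0,0,0],[-1.5,0,0,0,0,0,0],[-2,0,0,0,0,0,0],[-2.5,0,0,0,0,0,0]],
  ],
)

```text
clock: 5.15
tcp_pos: [0.5034, -0.2615, 0.2033]
orientation: [0.704, 0.04, 0.708, -0.038]
wrist_force: [-0.5, -0.6, -1.8]
finger_gap: 0.0233
```

Emit:
drive_tool(
  plan=[
    [[-2.5,0,0,0,0,0,0],[-2.5,0,0,0,0,0,0],[-2,1,0,0,0,0,0],[0,2,0,0,0,0,0],[0,2,0,0,0,0,0]],
  ],
)

```text
clock: 5.57
tcp_pos: [0.5108, -0.2131, 0.2759]
orientation: [0.706, 0.039, 0.706, -0.04]
wrist_force: [-0.4, -0.2, -3.4]
finger_gap: 0.0233
```

Run:
```python
from h import *
s=st(); print(s["finger_gap"]); im=env.read_camera("wrist"); cv2.imwrite("pics/w2.png",im[:,:,::-1]); 
print(delta(s,[.5018,.060,.27]))
```

```text
t 5.57 tcp [ 0.5108 -0.2131  0.2759] yaw 83.59 F [-0.3759 -0.1953 -3.3609] tilt 0.07
0.02329255164051448
[ 0.5781 27.0377 -3.9406]
```

View pics/w2.png

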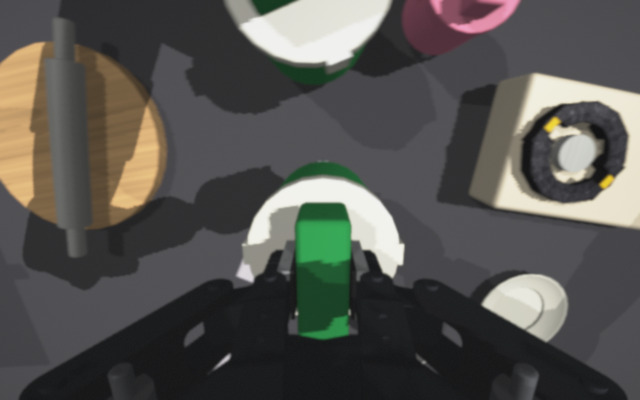

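Run:
```python
from h import *
s=env.get_state(); im=cv2.imread("pics/w2.png")[:,:,::-1].copy()
m=env.camera_model("wrist"); C=np.linalg.inv(np.array(m["T_tool_cam"]))
def pt(P):
    rv,_=cv2.Rodrigues(C[:3,:3]); return cv2.projectPoints(np.array(P,float),rv,C[:3,3],np.array(m["camera_matrix"]),np.array([m["k1"],0,0,0,0],float))[0].reshape(-1,2)
print(pt([[-.009,.012,-.03],[-.009,-.012,-.03],[.024,.012,-.03],[-.009,.012,.03],[-.009,-.012,.03]]))
_,b=blobs(im,(18,140,120),(32,255,255),10)
Y=[]
for a,c,r in b[:6]:
    mm=cv2.moments(c); p=[mm['m10']/mm['m00'],mm['m01']/mm['m00']]; q=onz("wrist",[p],.0935,s)[0]; Y.append(q); print("yel",a,p,q)
Y=np.array(Y[:2]); print("mid",Y.mean(0),"len",np.linalg.norm(Y[0]-Y[1]),np.degrees(np.arctan2(*(Y[0]-Y[1])[[1,0]])))
_,b=blobs(im,(50,80,30),(85,255,255),200,(280,195,370,345))
for a,c,r in b: print(a,cv2.boundingRect(c))
cv2.imwrite("pics/c2.png",cv2.resize(im[190:350,240:400],None,fx=3.5,fy=3.5,interpolation=cv2.INTER_CUBIC)[:,:,::-1])
```

```text
[[351.3229 218.0683]
 [291.9143 218.1308]
 [345.2386 198.744 ]
 [347.9201 342.4023]
 [295.7974 342.4628]]
yel 113.0 [551.5398230088496, 123.68289085545722] [0.4658 0.0324 0.0935]
yel 94.0 [606.2198581560283, 181.37234042553192] [0.533  0.1001 0.0935]
mid [0.4994 0.0663 0.0935] len 0.09541492051965637 -134.77670416150713
6957.5 (295, 204, 57, 137)
```

View pics/c2.png

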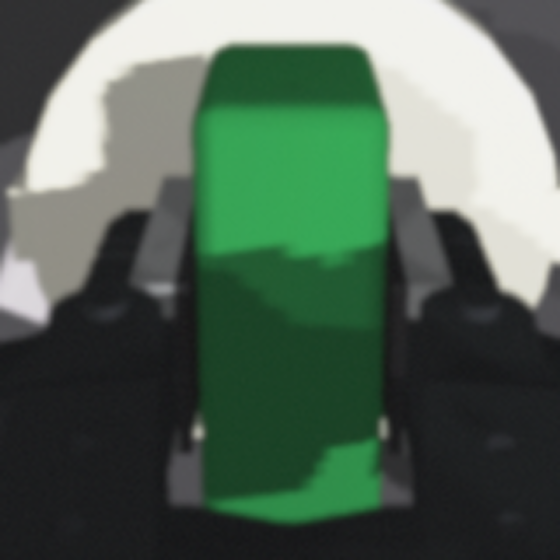

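Emit:
drive_tool(
  plan=[
    [[0,3,-0.5,0,0,0,0],[0,3,-0.5,0,0,0,0],[0,3,-0.5,0,0,0,0],[0,3,-0.5,0,0,0,0],[0,2,-0.5,0,0,0,0]],
  ],
)

```text
clock: 6.03
tcp_pos: [0.4999, -0.0685, 0.2741]
orientation: [0.705, 0.039, 0.707, -0.038]
wrist_force: [0.9, 0.3, -2.4]
finger_gap: 0.023
```

Emit:
drive_tool(
  plan=[
    [[0,1,0,0,0,0,0],[0,0.5,0,0,0,0,0],[0,0,0,0,0,0,0],[0,0,0,0,0,0,0],[0,0,0,0,0,0,0]],
  ],
)

```text
clock: 6.45
tcp_pos: [0.503, -0.0572, 0.2747]
orientation: [0.706, 0.039, 0.706, -0.04]
wrist_force: [-0.5, 0.4, -1.9]
finger_gap: 0.0231
```

Run:
```python
from h import *
s=st(); im=env.read_camera("wrist"); cv2.imwrite("pics/w3.png",im[:,:,::-1]); np.save("s3.npy",np.array(s,dtype=object),allow_pickle=True)
_,b=blobs(im,(18,140,120),(32,255,255),30)
Y=[]
for a,c,r in b[:6]:
    mm=cv2.moments(c); p=[mm['m10']/mm['m00'],mm['m01']/mm['m00']]; q=onz("wrist",[p],.0935,s)[0]; Y.append(q); print("yel",a,p,q)
Y=np.array(Y[:2]); print("mid",Y.mean(0),"len",np.linalg.norm(Y[0]-Y[1]),np.degrees(np.arctan2(*(Y[0]-Y[1])[[1,0]])))
```

```text
t 6.45 tcp [ 0.503  -0.0572  0.2747] yaw 83.61 F [-0.472   0.4294 -1.8977] tilt 0.03
yel 118.5 [399.70182841068913, 148.31082981715892] [0.4675 0.026  0.0935]
yel 102.0 [464.78594771241825, 204.5] [0.5345 0.0932 0.0935]
mid [0.501  0.0596 0.0935] len 0.09489588930424672 -134.92180587519113
```

View pics/w3.png

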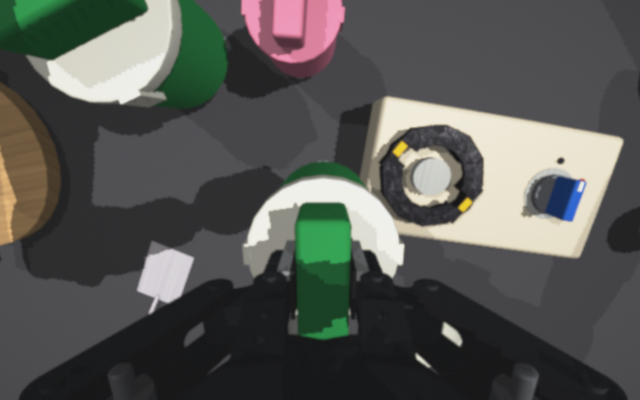

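Emit:
drive_tool(
  plan=[
    [[0,0,0,-6.45,0,0,0],[0,0,0,-6.45,0,0,0],[0,0,0,-6.45,0,0,0],[0,0,0,-6.45,0,0,0],[0,0,0,-6.45,0,0,0]],
  ],
)

```text
clock: 6.92
tcp_pos: [0.5028, -0.0573, 0.2748]
orientation: [0.689, -0.16, 0.689, 0.16]
wrist_force: [0.8, 0.0, -3.1]
finger_gap: 0.023
```

Emit:
drive_tool(
  plan=[
    [[0,0,0,-6.45,0,0,0],[0,0,0,-6.45,0,0,0],[0,0,0,-6.45,0,0,0],[0,0,0,0,0,0,0],[0,0,0,0,0,0,0]],
  ],
)

```text
clock: 7.33
tcp_pos: [0.5028, -0.057, 0.2749]
orientation: [0.653, -0.271, 0.653, 0.271]
wrist_force: [-0.1, 0.2, -3.6]
finger_gap: 0.0232
```

Run:
```python
from h import *
s=st(); print(delta(s,[.5016,.0593,.26]))
```

```text
t 7.33 tcp [ 0.5028 -0.057   0.2749] yaw 135.02 F [-0.1089  0.1955 -3.5728] tilt 0.01
[1.4852 8.3088 8.1443]
```

Emit:
drive_tool(
  plan=[
    [[0,2,2,0,0,0,0],[0,2,2,0,0,0,0],[0,2,2,0,0,0,0],[0,1.5,1.5,0,0,0,0],[0,0.8,0.65,0,0,0,0]],
  ],
)

```text
clock: 7.75
tcp_pos: [0.5011, 0.0619, 0.275]
orientation: [0.653, -0.272, 0.653, 0.272]
wrist_force: [0.6, -0.2, -2.4]
finger_gap: 0.0234
```

Emit:
drive_tool(
  plan=[
    [[0.5,0,0,0,0,0,0],[0.5,0,0,0,0,0,0],[0.5,0,0,0,0,0,0],[0,0,0,0,0,0,0],[0,0,0,0,0,0,0]],
  ],
)

```text
clock: 8.17
tcp_pos: [0.5009, 0.0591, 0.2593]
orientation: [0.652, -0.271, 0.653, 0.272]
wrist_force: [-0.6, -0.5, -1.8]
finger_gap: 0.0231
```

Run:
```python
from h import *
s=st(); print(delta(s,[.5016,.0593,.24]),s["ft_torque"],s["finger_gap"])
ims=[env.read_camera("wrist"),env.read_camera("top")[170:300,220:440],env.read_camera("scene")[120:260,200:420]]
cv2.imwrite("pics/w4.png",ims[0][:,:,::-1])
a=[cv2.resize(i,(600,380),interpolation=cv2.INTER_CUBIC) for i in ims[1:]]
cv2.imwrite("pics/t4.png",a[0][:,:,::-1]);cv2.imwrite("pics/s4.png",a[1][:,:,::-1])
```

```text
t 8.17 tcp [0.5009 0.0591 0.2593] yaw 135.16 F [-0.6129 -0.4983 -1.7995] tilt 0.08
[ 1.9296 -0.0405  0.0685] [0.0293 0.0037 0.0329] 0.023134549817065413
```

View pics/w4.png

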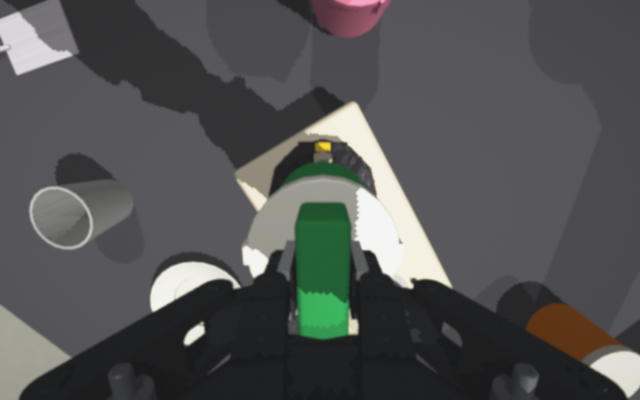

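View pics/s4.png

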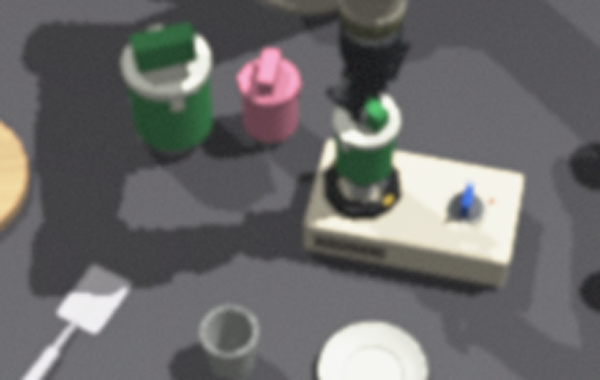

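The yellow slot mark (323,147) lines up with the bar in the wrist view, and the scene view shows the neck over the ring. I'll lower in small steps and watch the force.

Emit:
drive_tool(
  plan=[
    [[0.6,0,0.05,0,0,0,0],[0.6,0,0,0,0,0,0],[0.6,0,0,0,0,0,0],[0.2,0,0,0,0,0,0],[0.2,0,0,0,0,0,0]],
  ],
)

```text
clock: 8.73
tcp_pos: [0.5011, 0.0605, 0.2372]
orientation: [0.652, -0.272, 0.653, 0.272]
wrist_force: [-1.1, -0.3, -3.0]
finger_gap: 0.0231
```

Emit:
drive_tool(
  plan=[
    [[0.1,0,0,0,0,0,0],[0.1,0,0,0,0,0,0],[0.1,0,0,0,0,0,0],[0.1,0,0,0,0,0,0],[0.1,0,0,0,0,0,0]],
  ],
)

```text
clock: 9.15
tcp_pos: [0.5016, 0.0605, 0.2331]
orientation: [0.653, -0.272, 0.653, 0.272]
wrist_force: [0.1, 0.5, -3.3]
finger_gap: 0.0232
```

Emit:
drive_tool(
  plan=[
    [[0.1,0,0,0,0,0,0],[0.1,0,0,0,0,0,0],[0.1,0,0,0,0,0,0],[0.1,0,0,0,0,0,0],[0.1,0,0,0,0,0,0]],
  ],
)

```text
clock: 9.57
tcp_pos: [0.5016, 0.0605, 0.2285]
orientation: [0.653, -0.272, 0.652, 0.272]
wrist_force: [-1.3, 0.3, 1.3]
finger_gap: 0.0231
```

Emit:
drive_tool(
  plan=[
    [[0.15,0,0,0,0,0,0],[0.15,0,0,0,0,0,0],[0.15,0,0,0,0,0,0],[0.15,0,0,0,0,0,0],[0.15,0,0,0,0,0,0]],
  ],
)

```text
clock: 9.98
tcp_pos: [0.5017, 0.0604, 0.2207]
orientation: [0.653, -0.272, 0.652, 0.272]
wrist_force: [-1.5, 0.6, 5.6]
finger_gap: 0.0234
```

Emit:
drive_tool(
  plan=[
    [[0.1,0,0,0,0,0,0],[0.1,0,0,0,0,0,0],[0.1,0,0,0,0,0,0],[0,0,0,0,0,0,0],[0,0,0,0,0,0,0]],
  ],
)

```text
clock: 10.4
tcp_pos: [0.5017, 0.0605, 0.2178]
orientation: [0.653, -0.272, 0.652, 0.272]
wrist_force: [-1.2, 0.7, 6.8]
finger_gap: 0.0231
```

Emit:
drive_tool(
  plan=[
    [[0.05,0,0,0,0,0,0],[0.05,0,0,0,0,0,0],[0.05,0,0,0,0,0,0],[0,0,0,0,0,0,0],[0,0,0,0,0,0,0]],
  ],
)

```text
clock: 10.82
tcp_pos: [0.5017, 0.0605, 0.2164]
orientation: [0.653, -0.272, 0.652, 0.272]
wrist_force: [-2.2, 0.3, 5.7]
finger_gap: 0.0234
```

Emit:
drive_tool(
  plan=[
    [[0.05,0,0,0,0,0,0],[0.05,0,0,0,0,0,0],[0,0,0,0,0,0,0],[0,0,0,0,0,0,0],[0,0,0,0,0,0,0]],
  ],
)

```text
clock: 11.23
tcp_pos: [0.5017, 0.0604, 0.216]
orientation: [0.653, -0.272, 0.652, 0.272]
wrist_force: [-2.8, -0.5, 9.4]
finger_gap: 0.0232
```

The canister is at the floor: the force is rising and z has stopped. I'll turn it clockwise gently.

Emit:
drive_tool(
  plan=[
    [[0,0,0,3,0,0,0],[0,0,0,3,0,0,0],[0,0,0,3,0,0,0],[0,0,0,3,0,0,0],[0,0,0,3,0,0,0]],
  ],
)

```text
clock: 11.65
tcp_pos: [0.5025, 0.0604, 0.216]
orientation: [0.684, -0.184, 0.682, 0.184]
wrist_force: [-0.2, -0.4, 7.5]
finger_gap: 0.023
```

Run:
```python
from h import *
s=st(); print(s["ft_torque"],s["finger_gap"])
```

```text
t 11.65 tcp [0.5025 0.0604 0.216 ] yaw 120.14 F [-0.2437 -0.3604  7.4636] tilt 0.16
[0.0445 0.2936 0.1212] 0.022955241203642982
```

Emit:
drive_tool(
  plan=[
    [[0,0,0,3,0,0,0],[0,0,0,3,0,0,0],[0,0,0,3,0,0,0],[0,0,0,3,0,0,0],[0,0,0,3,0,0,0]],
  ],
)

```text
clock: 12.07
tcp_pos: [0.5027, 0.0602, 0.216]
orientation: [0.702, -0.093, 0.7, 0.093]
wrist_force: [-0.7, 0.2, 6.6]
finger_gap: 0.0236
```

Emit:
drive_tool(
  plan=[
    [[0,0,0,3,0,0,0],[0,0,0,3,0,0,0],[0,0,0,3,0,0,0],[0,0,0,3,0,0,0],[0,0,0,3,0,0,0]],
  ],
)

```text
clock: 12.48
tcp_pos: [0.5027, 0.0602, 0.216]
orientation: [0.708, -0.001, 0.706, 0.001]
wrist_force: [0.4, -0.7, 7.0]
finger_gap: 0.023
```

Run:
```python
from h import *
s=st(); print(s["ft_torque"],s["finger_gap"])
```

```text
t 12.48 tcp [0.5027 0.0602 0.216 ] yaw 90.13 F [ 0.3668 -0.6679  6.965 ] tilt 0.19
[-0.1569  0.136   0.0801] 0.022992702416118255
```

Emit:
drive_tool(
  plan=[
    [[0,0,0,3,0,0,0],[0,0,0,3,0,0,0],[0,0,0,3,0,0,0],[0,0,0,3,0,0,0],[0,0,0,2.8,0,0,0]],
  ],
)

```text
clock: 12.9
tcp_pos: [0.5027, 0.0602, 0.2159]
orientation: [0.702, 0.09, 0.7, -0.09]
wrist_force: [0.0, -0.4, 6.7]
finger_gap: 0.0232
```

Run:
```python
from h import *
s=st(); print(s["ft_torque"],s["finger_gap"])
im=env.read_camera("wrist"); cv2.imwrite("pics/w5.png",im[:,:,::-1])
```

```text
t 12.9 tcp [0.5027 0.0602 0.2159] yaw 75.33 F [ 0.0036 -0.4083  6.6851] tilt 0.19
[-0.1216  0.1275  0.1061] 0.023192029926162126
```

View pics/w5.png

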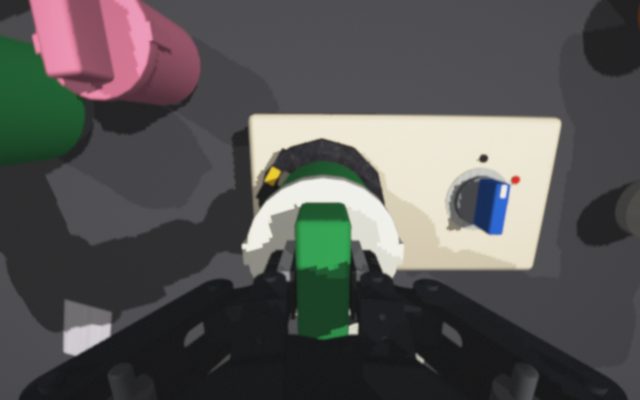

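Emit:
drive_tool(
  plan=[
    [[0,0,0,0,0,0,1],[-0.2,0,0,0,0,0,1],[-0.3,0,0,0,0,0,1],[-0.3,0,0,0,0,0,1],[-0.3,0,0,0,0,0,1]],
  ],
)

```text
clock: 13.37
tcp_pos: [0.5014, 0.0604, 0.2259]
orientation: [0.701, 0.089, 0.702, -0.089]
wrist_force: [-0.1, 0.5, 0.3]
finger_gap: 0.0815
```

Emit:
drive_tool(
  plan=[
    [[0,0,0,0,0,0,1],[-0.5,0,0,0,0,0,1],[-2,0,0,0,0,0,1],[-3,0,0,0,0,0,1],[-3,0,0,0,0,0,1]],
  ],
)

```text
clock: 13.78
tcp_pos: [0.5006, 0.0605, 0.3113]
orientation: [0.701, 0.089, 0.702, -0.089]
wrist_force: [0.3, 0.3, 0.2]
finger_gap: 0.0856
```

Run:
```python
from h import *
s=st(); print(s["ft_torque"],s["finger_gap"])
im=env.read_camera("wrist"); cv2.imwrite("pics/w6.png",im[:,:,::-1])
for z in (.225,.2315):
  _,b=blobs(im,(50,100,60),(85,255,255),200,(200,100,420,340))
  for a,c,r in b[:2]:
    P=onz("wrist",c.reshape(-1,2),z,s)[:,:2]*1000; print(z,a,r,cv2.minAreaRect(P.astype(np.float32)))
```

```text
t 13.78 tcp [0.5006 0.0605 0.3113] yaw 75.48 F [0.2924 0.3388 0.1595] tilt 0.15
[-0.0122 -0.0177 -0.0105] 0.08556600794089973
0.225 2370.0 ((323.0, 221.5), (81.0, 32.0), 90.0) ((504.1664733886719, 60.241600036621094), (23.226713180541992, 63.38729476928711), 75.41425323486328)
0.2315 2370.0 ((323.0, 221.5), (81.0, 32.0), 90.0) ((502.091796875, 60.77263641357422), (22.50617218017578, 61.420875549316406), 75.41426086425781)
```

View pics/w6.png

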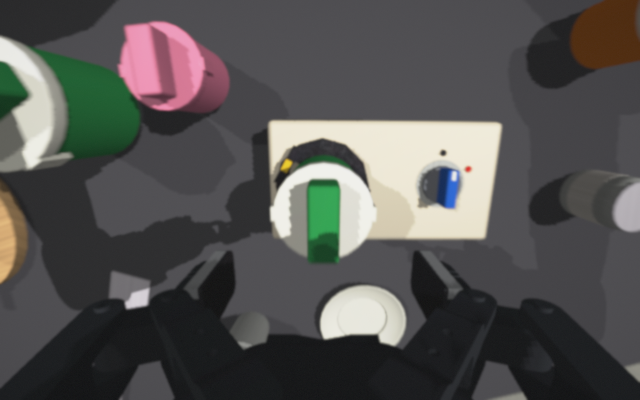

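Emit:
drive_tool(
  plan=[
    [[0,3.5,0.1,0,0,0,1],[0,3.5,0,0,0,0,1],[0,3.5,0,0,0,0,1],[1,3,0,0,0,0,1],[2,1,0,0,0,0,0.6]],
  ],
)

```text
clock: 14.25
tcp_pos: [0.5408, 0.2044, 0.2828]
orientation: [0.703, 0.089, 0.7, -0.087]
wrist_force: [-0.5, -0.0, -0.3]
finger_gap: 0.0757
```

Emit:
drive_tool(
  plan=[
    [[2,0,0,0,0,0,0.6],[2,0,0,0,0,0,0.6],[1,0,0,0,0,0,0.6],[0,0,0,0,0,0,0.6],[0,0,0,0,0,0,0.6]],
  ],
)

```text
clock: 14.67
tcp_pos: [0.5386, 0.2003, 0.231]
orientation: [0.701, 0.089, 0.702, -0.09]
wrist_force: [-0.1, -0.5, 1.2]
finger_gap: 0.0511
```

Run:
```python
from h import *
s=st(); print(s["finger_gap"])
im=env.read_camera("wrist"); cv2.imwrite("pics/w7.png",im[:,:,::-1])
_,b=blobs(im,(105,110,40),(130,255,255),100)
for a,c,r in b[:3]:
    P=onz("wrist",c.reshape(-1,2),.112,s)[:,:2]*1000; print(a,r,cv2.minAreaRect(P.astype(np.float32)))
print(proj("wrist",[[.538,.200,.112]],s))
```

```text
t 14.67 tcp [0.5386 0.2003 0.231 ] yaw 75.46 F [-0.0658 -0.5403  1.152 ] tilt 0.05
0.05107041136146045
731.5 ((321.5, 202.5), (51.0, 15.0), 90.0) ((535.3370971679688, 200.63009643554688), (12.867964744567871, 44.516578674316406), 75.40660095214844)
[[321.5593 206.2112]]
```

View pics/w7.png

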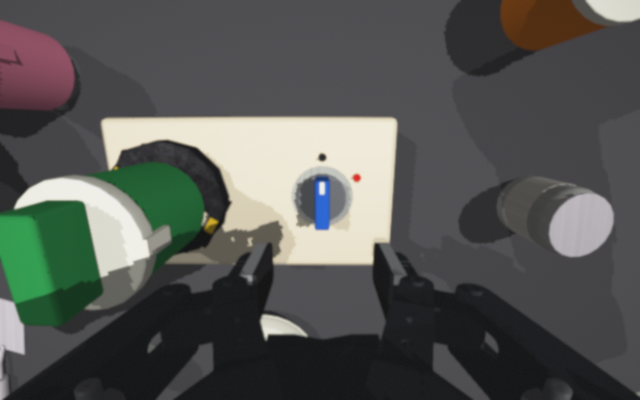

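Run:
```python
from h import *
s=env.get_state()
P=onz("wrist",[[293,196],[352,196],[322,166],[322,157.5],[357,178]],.084,s); print(P, P[:2].mean(0), np.linalg.norm(P[0]-P[1]))
print(onz("wrist",[[322.6,157.5],[357,178]],.075,s))
u=np.array([.968,-.2507])
print("top edge + 23mm:", P[2][:2]+.023*u)
print("bar ends",onz("wrist",[[322,178],[322,229.5]],.112,s))
```

```text
[[0.53   0.1746 0.084 ]
 [0.544  0.2283 0.084 ]
 [0.5096 0.2081 0.084 ]
 [0.5021 0.21   0.084 ]
 [0.5285 0.2367 0.084 ]] [0.537  0.2014 0.084 ] 0.05550505857736668
[[0.5031 0.2104 0.075 ]
 [0.5302 0.2373 0.075 ]]
top edge + 23mm: [0.5318 0.2023]
bar ends [[0.5157 0.2065 0.112 ]
 [0.5595 0.1951 0.112 ]]
```

Emit:
drive_tool(
  plan=[
    [[2.5,0,-0.15,0,0,0,0.5],[2.5,0,0,0,0,0,0.5],[2.5,0,0,0,0,0,0.5],[2,0,0,0,0,0,0.5],[1.5,0,0,0,0,0,0.5]],
  ],
)

```text
clock: 15.13
tcp_pos: [0.5378, 0.2007, 0.1209]
orientation: [0.702, 0.09, 0.701, -0.09]
wrist_force: [0.5, -0.0, -0.2]
finger_gap: 0.0425
```

Emit:
drive_tool(
  plan=[
    [[0.9,0,0,0,0,0,0.5],[0.5,0,0,0,0,0,0.5],[0,0,0,0,0,0,0.5],[0,0,0,0,0,0,0],[0,0,0,0,0,0,0]],
  ],
  squeeze=20,
)

```text
clock: 15.55
tcp_pos: [0.5384, 0.2011, 0.1084]
orientation: [0.702, 0.09, 0.701, -0.089]
wrist_force: [-0.5, -0.3, 0.6]
finger_gap: 0.0191
```

Emit:
drive_tool(
  plan=[
    [[0,0,0,0,0,0,0],[0,0,0,0,0,0,0],[0,0,0,0,0,0,0],[0,0,0,0,0,0,0],[0,0,0,0,0,0,0]],
  ],
)

```text
clock: 15.97
tcp_pos: [0.5381, 0.1997, 0.1086]
orientation: [0.702, 0.089, 0.701, -0.091]
wrist_force: [-0.9, -4.9, 4.2]
finger_gap: 0.0126
```

Run:
```python
from h import *
s=st(); print(s["ft_torque"],s["finger_gap"])
```

```text
t 15.97 tcp [0.5381 0.1997 0.1086] yaw 75.42 F [-0.9476 -4.9225  4.2416] tilt 0.19
[-0.9834  0.2585 -0.0483] 0.012559123278269434
```

Emit:
drive_tool(
  plan=[
    [[0,0,0,5,0,0,0],[0,0,0,5,0,0,0],[0,0,0,5,0,0,0],[0,0,0,5,0,0,0],[0,0,0,5,0,0,0]],
  ],
)

```text
clock: 16.38
tcp_pos: [0.5381, 0.1997, 0.1086]
orientation: [0.666, 0.24, 0.664, -0.241]
wrist_force: [-1.5, -5.6, 3.9]
finger_gap: 0.0124
```

Emit:
drive_tool(
  plan=[
    [[0,0,0,5,0,0,0],[0,0,0,5,0,0,0],[0,0,0,5,0,0,0],[0,0,0,5,0,0,0],[0,0,0,5,0,0,0]],
  ],
)

```text
clock: 16.8
tcp_pos: [0.5381, 0.1997, 0.1086]
orientation: [0.598, 0.379, 0.596, -0.379]
wrist_force: [-0.9, -5.3, 3.4]
finger_gap: 0.0126
```

Emit:
drive_tool(
  plan=[
    [[0,0,0,5,0,0,0],[0,0,0,5,0,0,0],[0,0,0,0.5,0,0,0],[0,0,0,0,0,0,0],[0,0,0,0,0,0,0]],
  ],
)

```text
clock: 17.22
tcp_pos: [0.5381, 0.1996, 0.1085]
orientation: [0.562, 0.43, 0.559, -0.431]
wrist_force: [-1.2, -4.4, 4.6]
finger_gap: 0.0122
```

Run:
```python
from h import *
s=st(); print(s["ft_torque"],s["finger_gap"])
im=env.read_camera("wrist"); cv2.imwrite("pics/w8.png",im[:,:,::-1])
```

```text
t 17.22 tcp [0.5381 0.1996 0.1085] yaw 14.93 F [-1.155  -4.4253  4.64  ] tilt 0.2
[-1.1251  0.161  -0.0131] 0.012193090929774723
```

View pics/w8.png

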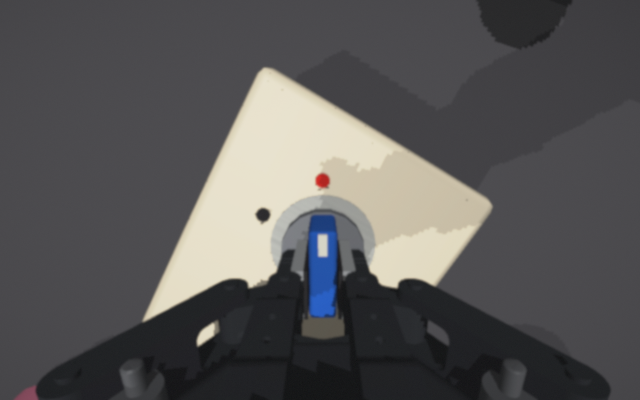

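The knob's white end (322,245) now points at the red dot (322,181). I'll release it and lift.

Emit:
drive_tool(
  plan=[
    [[0,0,0,0,0,0,0.5],[0,0,0,0,0,0,0.5],[0,0,0,0,0,0,0.5],[-0.5,0,0,0,0,0,0.5],[-2,0,0,0,0,0,0.5]],
  ],
)

```text
clock: 17.68
tcp_pos: [0.5353, 0.2006, 0.1296]
orientation: [0.56, 0.429, 0.562, -0.432]
wrist_force: [-0.1, -0.6, 0.0]
finger_gap: 0.0429
```

Emit:
drive_tool(
  plan=[
    [[-3,0,0,0,0,0,0.5],[-3.5,0,0,0,0,0,0.5],[-3.5,0,0,0,0,0,0.5],[-3.5,0,0,0,0,0,0.5],[-3,0,0,0,0,0,0.5]],
  ],
)

```text
clock: 18.1
tcp_pos: [0.5374, 0.2012, 0.3001]
orientation: [0.561, 0.431, 0.56, -0.43]
wrist_force: [0.9, -0.2, -0.5]
finger_gap: 0.0426
```

Run:
```python
from h import *
s=st()
im=env.read_camera("wrist"); cv2.imwrite("pics/w9.png",im[:,:,::-1])
a=env.read_camera("scene"); cv2.imwrite("pics/s9.png",a[:,:,::-1])
cv2.imwrite("pics/s9c.png",cv2.resize(a[120:260,200:460],None,fx=3,fy=3,interpolation=cv2.INTER_CUBIC)[:,:,::-1])
_,b=blobs(im,(105,110,40),(130,255,255),100)
for q,c,r in b[:2]:
    P=onz("wrist",c.reshape(-1,2),.112,s)[:,:2]*1000; print(q,r,cv2.minAreaRect(P.astype(np.float32)))
```

```text
t 18.1 tcp [0.5374 0.2012 0.3001] yaw 14.99 F [ 0.8758 -0.2311 -0.5355] tilt 0.13
440.5 ((322.5, 189.5), (41.0, 11.0), 90.0) ((537.6854248046875, 201.7217559814453), (11.972216606140137, 44.96824264526367), 14.663382530212402)
```

View pics/w9.png

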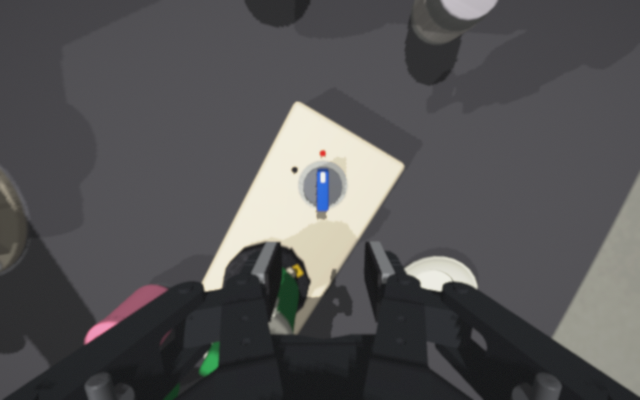

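View pics/s9c.png

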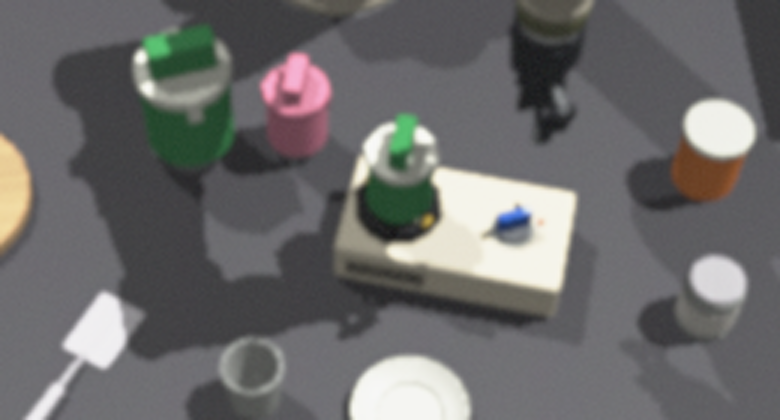

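Released, the knob bar reads yaw 14.7°, about 60.7° from its off position, so it is at the red dot. Next I'll triangulate the canister's height to confirm that it sprang up into its lock.

Emit:
drive_tool(
  plan=[
    [[-0.5,0,0,-6.8,0,0,1],[-0.5,0,0,-6.8,0,0,1],[0,0,0,-6.8,0,0,1],[0,0,0,-6.8,0,0,1],[0,0,0,-6.8,0,0,1]],
  ],
)

```text
clock: 18.62
tcp_pos: [0.5371, 0.2011, 0.3065]
orientation: [0.663, 0.246, 0.663, -0.246]
wrist_force: [-0.3, -0.1, -0.5]
finger_gap: 0.0853
```

Emit:
drive_tool(
  plan=[
    [[0,0,0,-6.8,0,0,1],[0,0,0,-6.8,0,0,1],[0,0,0,-6.8,0,0,1],[0,0,0,-6.1,0,0,1],[0,0,0,0,0,0,1]],
  ],
)

```text
clock: 19.03
tcp_pos: [0.5371, 0.2011, 0.3063]
orientation: [0.701, 0.088, 0.702, -0.088]
wrist_force: [0.0, 0.4, -0.1]
finger_gap: 0.085
```

Emit:
drive_tool(
  plan=[
    [[0,-2,0,0,0,0,1],[0,-2,0,0,0,0,1],[0,-0.5,0,0,0,0,1],[0,0,0,0,0,0,1],[0,0,0,0,0,0,1]],
  ],
)

```text
clock: 19.45
tcp_pos: [0.5262, 0.1575, 0.3069]
orientation: [0.701, 0.09, 0.701, -0.09]
wrist_force: [-0.7, 0.5, 0.1]
finger_gap: 0.0856
```

Run:
```python
from h import *
s=st()
im=env.read_camera("wrist"); cv2.imwrite("pics/wa.png",im[:,:,::-1]); np.save("sa.npy",np.array(s,dtype=object),allow_pickle=True)
```

```text
t 19.45 tcp [0.5262 0.1575 0.3069] yaw 75.36 F [-0.7295  0.5446  0.1318] tilt 0.03
```

Emit:
drive_tool(
  plan=[
    [[0,-4,0,0,0,0,1],[0,-4,0,0,0,0,1],[0,-2,0,0,0,0,1],[0,0,0,0,0,0,1],[0,0,0,0,0,0,1]],
  ],
)

```text
clock: 19.92
tcp_pos: [0.5012, 0.0604, 0.3071]
orientation: [0.701, 0.09, 0.701, -0.09]
wrist_force: [-0.2, -0.2, 0.2]
finger_gap: 0.0854
```

Run:
```python
from h import *
s=st()
im=env.read_camera("wrist"); cv2.imwrite("pics/wb.png",im[:,:,::-1]); np.save("sb.npy",np.array(s,dtype=object),allow_pickle=True)
ia=cv2.imread("pics/wa.png")[:,:,::-1]
cv2.imwrite("pics/ab.png",np.hstack([cv2.resize(ia[130:330,100:400],None,fx=1.3,fy=1.3,interpolation=cv2.INTER_CUBIC),cv2.resize(im[130:330,180:480],None,fx=1.3,fy=1.3,interpolation=cv2.INTER_CUBIC)])[:,:,::-1])
```

```text
t 19.92 tcp [0.5012 0.0604 0.3071] yaw 75.36 F [-0.176  -0.164   0.1656] tilt 0.03
```

View pics/ab.png

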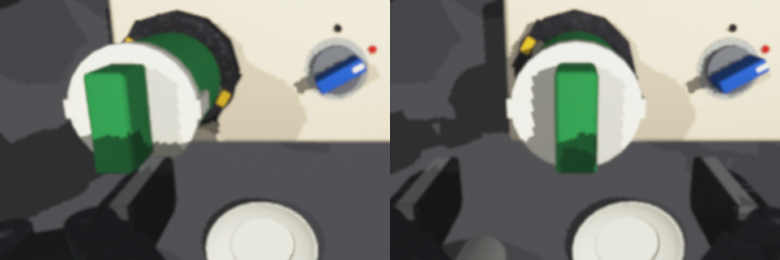

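Run:
```python
from h import *
R_={}
for n,roi in(("a",(140,170,240,300)),("b",(290,170,360,300))):
    im=cv2.imread(f"pics/w{n}.png")[:,:,::-1].copy(); s=np.load(f"s{n}.npy",allow_pickle=True).item()
    hsv=cv2.cvtColor(im,cv2.COLOR_RGB2HSV)
    pts=[]
    for v in (200,212,224):
        row=hsv[v]; u=np.arange(640); ok=(row[:,0]>50)&(row[:,0]<85)&(row[:,1]>90)&(row[:,2]>125)&(u>=roi[0])&(u<roi[2])
        u=u[ok]; pts.append((u.min()-.0,u.max()+.0,v))
    print(n,pts); R_[n]=(pts,s)
# mid-line of top face: intersect planes: vertical-plane coordinate along tool y
T=pose(R_["b"][1]); yv=T[:3,1]
for k in range(3):
    for j,nm in ((0,"left"),(1,"right"),(2,"mid")):
        L=[]
        for n in "ab":
            p=R_[n][0][k]; u=(p[0],p[1],(p[0]+p[1])/2)[j]
            o,d=ray("wrist",[[u,p[2]]],R_[n][1]); L.append((o@yv,(d[0]@yv)/d[0][2],o[2]))
        # y = oy + (z-oz)*m
        (a,m,za),(b,n_,zb)=L; z=(b-a+m*za-n_*zb)/(m-n_); print(nm,R_["a"][0][k][2],"z",round(z,4))
```

```text
a [(np.float64(166.0), np.float64(197.0), 200), (np.float64(168.0), np.float64(198.0), 212), (np.float64(170.0), np.float64(199.0), 224)]
b [(np.float64(308.0), np.float64(339.0), 200), (np.float64(308.0), np.float64(338.0), 212), (np.float64(309.0), np.float64(338.0), 224)]
left 200 z 0.2294
right 200 z 0.2284
mid 200 z 0.2288
left 212 z 0.2288
right 212 z 0.2277
mid 212 z 0.2282
left 224 z 0.2295
right 224 z 0.2285
mid 224 z 0.229
```

Run:
```python
from h import *
S={n:np.load(f"s{n}.npy",allow_pickle=True).item() for n in "ab"}
yv=pose(S["b"])[:3,1]
def tri(pa,pb):
    L=[]
    for n,p in zip("ab",(pa,pb)):
        o,d=ray("wrist",[p],S[n]); d=d[0]/np.linalg.norm(d[0]); L.append((o,d))
    A=sum(np.eye(3)-np.outer(d,d) for o,d in L); b=sum((np.eye(3)-np.outer(d,d))@o for o,d in L); return np.linalg.solve(A,b)
I={n:cv2.imread(f"pics/w{n}.png")[:,:,::-1].copy() for n in "ab"}
for nm,lo,hi,z in(("red",(0,120,90),(8,255,255),.075),("blue",(105,110,40),(130,255,255),.108),("yellow",(18,130,110),(32,255,255),.0935)):
    P={}
    for n in "ab":
        _,b=blobs(I[n],lo,hi,5,(180,120,640,330) if nm!="yellow" else (90,120,400,260))
        P[n]=[]
        for a,c,r in b[:3]:
            m=cv2.moments(c); P[n].append((m['m10']/m['m00'],m['m01']/m['m00'])); print(nm,n,a,P[n][-1])
    if P["a"] and P["b"]: print(nm,tri(P["a"][0],P["b"][0]),"expect z",z)
```

```text
red a 15.0 (386.0, 167.88888888888886)
red b 16.0 (468.46875, 167.375)
red [0.5281 0.2362 0.0765] expect z 0.075
blue a 472.5 (359.22116402116404, 187.59400352733684)
blue b 588.5 (446.1543472104219, 186.9510053809119)
blue [0.5385 0.1981 0.0984] expect z 0.108
yellow a 87.5 (271.4133333333333, 205.43047619047616)
yellow a 7.0 (198.76190476190476, 160.0)
yellow b 87.5 (285.59619047619043, 163.80190476190475)
yellow [0.4833 0.0827 0.2102] expect z 0.0935
```

Triangulation puts the bar top at 0.229 m, between "up" (0.2315) and "down" (0.225), so it doesn't settle the question. I'll touch the bar top lightly with the shut fingers for a better reading: contact at TCP z of about 0.2505 means locked up, about 0.244 means down.

Emit:
drive_tool(
  plan=[
    [[1,0,0,0,0,0,0],[1,0,0,0,0,0,0],[1,0,0,0,0,0,0],[0.8,0,0,0,0,0,0],[0.5,0,0,0,0,0,0]],
  ],
  squeeze=20,
)

```text
clock: 20.38
tcp_pos: [0.5003, 0.0611, 0.2619]
orientation: [0.701, 0.089, 0.702, -0.089]
wrist_force: [-0.4, -0.3, 0.3]
finger_gap: 0.0259
```

Emit:
drive_tool(
  plan=[
    [[0,0,0,0,0,0,0],[0,0,0,0,0,0,0],[0,0,0,0,0,0,0],[0.3,0,0,0,0,0,0],[0.2,0,0,0,0,0,0]],
  ],
)

```text
clock: 20.8
tcp_pos: [0.5014, 0.0605, 0.2593]
orientation: [0.702, 0.089, 0.701, -0.089]
wrist_force: [0.1, -0.0, 0.3]
finger_gap: -0.0004
```

Emit:
drive_tool(
  plan=[
    [[0.1,0,0,0,0,0,0],[0.1,0,0,0,0,0,0],[0,0,0,0,0,0,0],[0,0,0,0,0,0,0],[0,0,0,0,0,0,0]],
  ],
)

```text
clock: 21.22
tcp_pos: [0.501, 0.0605, 0.257]
orientation: [0.701, 0.089, 0.701, -0.089]
wrist_force: [-0.1, 0.7, -0.8]
finger_gap: 0.0002
```

Emit:
drive_tool(
  plan=[
    [[0.1,0,0,0,0,0,0],[0.1,0,0,0,0,0,0],[0.1,0,0,0,0,0,0],[0,0,0,0,0,0,0],[0,0,0,0,0,0,0]],
  ],
)

```text
clock: 21.63
tcp_pos: [0.5009, 0.0606, 0.2538]
orientation: [0.701, 0.089, 0.702, -0.089]
wrist_force: [0.4, 0.1, 0.0]
finger_gap: -0.0
```

Emit:
drive_tool(
  plan=[
    [[0.1,0,0,0,0,0,0],[0.1,0,0,0,0,0,0],[0,0,0,0,0,0,0],[0,0,0,0,0,0,0],[0,0,0,0,0,0,0]],
  ],
)

```text
clock: 22.05
tcp_pos: [0.501, 0.0606, 0.252]
orientation: [0.701, 0.089, 0.701, -0.089]
wrist_force: [0.4, 0.9, 0.7]
finger_gap: 0.0
```

Emit:
drive_tool(
  plan=[
    [[0.1,0,0,0,0,0,0],[0,0,0,0,0,0,0],[0,0,0,0,0,0,0],[0,0,0,0,0,0,0],[0,0,0,0,0,0,0]],
  ],
)

```text
clock: 22.47
tcp_pos: [0.501, 0.0606, 0.251]
orientation: [0.701, 0.089, 0.701, -0.089]
wrist_force: [-0.2, -1.1, -0.5]
finger_gap: 0.0001
```

Emit:
drive_tool(
  plan=[
    [[0.1,0,0,0,0,0,0],[0,0,0,0,0,0,0],[0,0,0,0,0,0,0],[0,0,0,0,0,0,0],[0,0,0,0,0,0,0]],
  ],
)

```text
clock: 22.88
tcp_pos: [0.5011, 0.0606, 0.2503]
orientation: [0.702, 0.089, 0.701, -0.089]
wrist_force: [0.1, -0.8, 3.6]
finger_gap: 0.0001
```

Contact came at TCP z of 0.2503 to 0.251, which puts the bar top at about 0.2315 m, exactly the locked height. I'll retreat, take a last check and hand in.

Emit:
drive_tool(
  plan=[
    [[-1,0,0,0,0,0,0],[-3,0,0,0,0,0,0],[-3,0,0,0,0,0,0],[0,0,0,0,0,0,0],[0,0,0,0,0,0,0]],
  ],
)

```text
clock: 23.3
tcp_pos: [0.5021, 0.0605, 0.3221]
orientation: [0.703, 0.089, 0.7, -0.089]
wrist_force: [-0.3, 0.4, -0.1]
finger_gap: 0.0003
```

Run:
```python
from h import *
s=st(); im=env.read_camera("wrist"); cv2.imwrite("pics/wz.png",im[:,:,::-1])
_,b=blobs(im,(50,100,60),(85,255,255),200,(200,100,420,340))
for a,c,r in b[:1]: print(cv2.minAreaRect((onz("wrist",c.reshape(-1,2),.2315,s)[:,:2]*1000).astype(np.float32)))
```

```text
t 23.3 tcp [0.5021 0.0605 0.3221] yaw 75.47 F [-0.318   0.3791 -0.0788] tilt 0.23
((497.1324157714844, 62.194908142089844), (21.69202423095703, 52.50389099121094), 74.6705551147461)
```

View pics/wz.png

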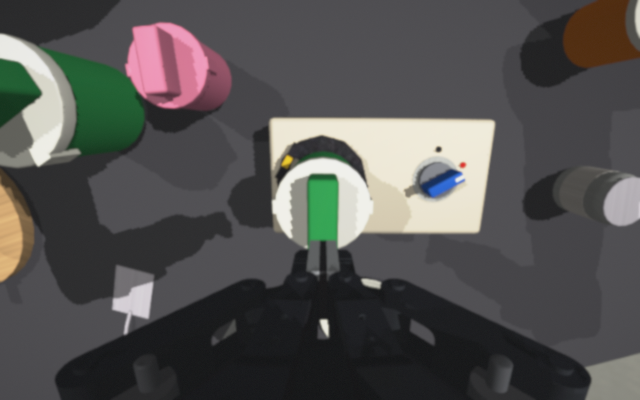

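The bar at (323,208) points straight across the grinder's long side. The knob's white end (459,180) points towards the red dot (463,165), and nothing else has moved.

```bash
python3 -c "
from workcell import env
print(env.hand_in())"
```

```text
the job is handed in; nothing more can be done
None
```

The small green canister is locked upright in the socket, and the knob has been turned clockwise to the red dot. I handed the job in at about 23 s of the 56 s allowed.

**Canister:** I dropped the lugs through the slots, pushed it to the floor with about 9 N on the wrist, turned it 60° clockwise with little resistance, and let go. Its bar then lay within about 1° of square across the grinder's long side.

**Lock height:** The two ways of checking this did not quite agree.
- **Camera triangulation:** it put the bar top at 0.229 m, between locked (0.2315 m) and still pressed down (0.225 m).
- **Touch:** I then touched the bar top lightly with the shut fingers, at about 3.6 N. Contact came at about 0.2315 m, the locked height. I trust the touch more.

**Knob:** I turned it only after the canister was released. Afterwards its bar measured about 60.7° from the off position, with the white end at the red dot.

**Other things:** The last wrist picture showed the gripper clear and nothing else moved among the things it covers. I did not measure the other objects' positions again.

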